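# Brace the glass jar in its nest and unscrew the tight cap

## Task

Open the square glass jar with one hand: set the open square liner cup fully down into the corner cradle, set the capped jar fully down inside the liner so that its square foot cannot turn, then unscrew the tight cap anticlockwise about a quarter turn until its threads let go. Lift it straight up and finish while still holding the cap level just above the open jar, a couple of centimetres clear of the glass rim; do not put it down. Keep the jar upright, leave jar and liner seated, and leave the other things on the desk where they are.

Things in the scene. Friction and masses are not known exactly. Their poses are not given: they have to be found in the camera images.
- cradle: dark steel cradle fixed to the desk: base plate 106 x 106 mm, 6 mm thick, with four L-shaped corner brackets to 27 mm above the desk. The liner stands on the plate between them, in a 69 mm square along this frame's x and y; the brackets lean outward above 20 mm as a lead-in. Between brackets each side is open for 39 mm at its middle. Origin: centre of the plate's underside, on the desk; z up
- liner_center (a point): centre (half-way up) of the liner: a loose grey open-topped square cup, 64 x 64 mm outside, 55 x 55 mm inside, 36 mm high, walls 4.5 mm, floor 4 mm, mouth bevelled inside; 0.14 kg. x and y along its sides, z up. It fits the cradle in any quarter turn with 2.5 mm play a side; seated, its underside is 6 mm above the desk
- jar_center (a point): centre (34 mm above its underside) of the glass jar: loose, clear, with a square foot 50 x 50 mm and 34 mm high, a sloping shoulder and a round neck 34 mm across; about 0.3 kg. x and y along the foot's sides, z up. It stands with its cap on. The foot fits the liner in any quarter turn with 2.5 mm play a side; seated, its underside is 10 mm above the desk
- jar_rim (a point): centre of the glass rim, 68 mm above the jar's underside. Two tabs on the neck hold two lugs inside the cap. Turned anticlockwise seen from above, the lugs come free 50 to 55 degrees (relative to the jar) from closed; beyond about 120 degrees a stop blocks, clockwise is blocked. Jar and liner give together by about 10 degrees in the nest before they are braced
- cap_center (a point): centre (half-way up) of the cap: plain round fluted aluminium screw cap, 56 mm across, 24 mm high, 0.05 kg, z up. Closed, this point is 64 mm above the jar's underside, 30 mm above jar_center, and its x axis lies along the jar's. Tight: roughly 0.1 to 0.3 N m to turn. The jar may be carried by its closed cap. Once its lugs are free it lifts straight off
- seal (a joint): sprung rubber seal disc, 27 mm across, on the jar's rim under the cap; it presses the closed cap up with about 20 N, which makes it tight; once the lugs are free that push lifts on the gripper. 0 with the cap closed, 0.003 m risen with the cap off: its top is then 8 mm above the glass rim
- votive_c (a point): bystander, to be left alone: small clear glass votive cup, 54 mm across, 36 mm high; point at its centre
- note_block_c (a point): bystander, to be left alone: block of sticky notes, 77 x 77 x 20 mm; point at its centre
- tape_c (a point): bystander, to be left alone: roll of tape lying flat, 103 mm across, 24 mm high; point at its centre
- mug_c (a point): bystander, to be left alone: mug, 82 mm across and 97 mm high; point at its centre
There are look-alikes about, which are no part of the job. What is shaped like the part that bears cap_center but turquoise is not meant.

How it is judged:
On the way, in this order (a step that is already met when the one before it is completed fails the run):
1. the liner cup is seated in the cradle (horizontal distance between liner_center and cradle below 0.007 m and height (world z) of liner_center below 0.027 m and angle between liner_center's own z axis and vertical below 0.08 rad), for 0.2 s.
2. the jar is seated in the liner (horizontal distance between jar_center and liner_center below 0.007 m and z of jar_center in the frame of liner_center below 0.023 m and angle between jar_center's own z axis and vertical below 0.08 rad), for 0.2 s.
3. the cap has been turned free (angle between the x axis of cap_center and the x axis of jar_center, either way round above 0.75 rad and z of jar_center in the frame of liner_center below 0.025 m), for 0.1 s.
At the end, for the whole second after the job is handed in: gripper holds the cap still, level (0.15 rad), turned 43 to 137 degrees, within 15 mm of the jar's axis, lower edge 8 to 50 mm above the glass rim, touching only the gripper; jar upright on the liner's floor, liner on the cradle's plate (each 7 mm sideways, 3 mm in height) (all of step 1 and all of step 2 and z of cap_center in the frame of jar_center between 0.054 and 0.096 m and horizontal distance between cap_center and jar_center below 0.015 m and angle between cap_center's own z axis and vertical below 0.15 rad and angle between the x axis of cap_center and the x axis of jar_center, either way round above 0.75 rad and contact force between cap and the fingers above 1 N and contact force between cap and jar below 0.1 N and linear speed of cap below 0.03 m/s); the arm keeps its last pose, push and grip.
It fails at once if the jar is tipped (angle between jar_center's own z axis and vertical above 0.35 rad).
It fails at once if a bystander is pushed away (distance of any of votive_c, note_block_c, tape_c, mug_c from where it was at the start of the episode above 0.025 m).
It also fails if it takes over 51 s, if anything falls off the work surface, if the arm or the gripper's body presses on something with over 40 N, if the wrist force passes 120 N, or if a joint passes its speed limit or range.

## Robot

A 6-joint arm with a two-finger parallel gripper is mounted at the origin on a cart in front of the work surface, level with it; the furniture and walls round the work are solid. World frame = base frame: x ahead of the robot, y to its left, z up, the work surface at z = 0. Lengths are in m, angles in rad, forces in N, time in s.
With the tool pointing down it reaches from about 0.25 to 0.775 m from the base axis. Payload 4 kg.
Tool frame: the origin (TCP) lies between the finger pads; the fingertips stand 25 mm ahead of it and the grasp point (between the pads) lies 6 mm ahead of it (robot.tip_reach is the distance from the TCP to the fingertips, in m); z points along the fingers, y is the line along which they close (so a half turn about z gives the same grasp; the last joint's range is limited). The gripper opens to 94 mm and grips with 3 to 60 N. Pads are 16 mm wide; open, the fingers measure 119 mm over their backs; the gripper's body (75 mm by 177 mm) begins 78 mm behind the grasp point.
Start: joints at [-1.34, 0.087, 1.371, -0, 1.684, -0.103], TCP at [0.18, -0.52, 0.231] pointing down, gripper open.
Joint ranges: [-3.1, 3.1], [-0.76, 2.03], [0.27, 2.55], [-1.08, 4.22], [0.17, 2.65], [-2.57, 2.57]. Speed limits (rad/s): [2.79, 2.79, 3.14, 3.14, 3.14, 3.14].

## Interface

Orientations are given as [roll, pitch, yaw] about the fixed x, y, z axes, in that order (R = Rz(yaw) Ry(pitch) Rx(roll)).
In Python, from bench import sensors, snapshot, camera_info, ticket, robot gives the robot as it stands.
- The arm moves only by the tool arm_command, never from a script. Its argument "plan" is a list of rows, each an object with "grip": the closure, from -1 (fully open) to 1 (shut); "slide": the shift along the tool's x, y, z normalised to -1 to 1, where 1 is 500 mm, a list of three; "spin": the turn about the tool's z normalised to -1 to 1, where 1 is 5 degrees. A call has 1 to 10 rows; each row shifts and turns the commanded pose from where the row before left it, along the tool's axes as they then stand; what a row does not reach is not made up. A row lasts 1/8 s, in which the tool goes at most 62.5 mm and 10.7 degrees, less where a joint would pass 70% of its speed; a pose out of reach is approached as far as the arm can. A call with a number of a shift or a turn outside -1 to 1 is refused whole. A call with a gripper value outside its range is refused whole. The fingers move at their own pace and stop on an object; the grip force is fixed at half the most. Time passes only in rows, so rows that do not move let the fingers close. It gives the time, the measured TCP pose, the force, the opening and the grip force at its end, in the units of the state.
- sensors.get_obs(): the state, without advancing time (a new reading comes with each control period).
- snapshot(name): name is "scene" or "top"; returns the picture (400x640x3 uint8, red, green, blue); there is no depth.
- camera_info(name): a dict with "fx", "fy", "cx", "cy" (pixels), "position" and "rotation" of the camera in the world. Camera axes: x right, y up, looking along -z (the intrinsics and any distortion apply to the point x, -y, -z); pixel columns grow to the right and rows downward; lengths in m; the calibration is good to about 2 mm. A picture is of the moment at which its call begins. camera_info takes no time and is no camera call.
- ticket.close_job(): hands the job in; it is judged then, once.
The state is a dict: "time": time; "joint_positions": joint angles; "qvel": joint speeds; "joint_torque": joint torques, N m; "tool_pos": TCP position; "ee_rot": TCP orientation; "wrist_force": force on the tool from outside, world axes, zero at the start; "wrist_torque": the same for the moment, N m; "width": finger opening in m; "finger_force": force on a finger pad.
Only numpy, scipy, OpenCV 4.12 (cv2) and the standard library are available. Lean on these libraries where they do the work, as an engineer would, in place of code of your own. Each camera call takes 0.05 s, during which the arm holds its last target. There are 200 camera calls.

## Working session

There is one attempt and no reset: what is moved stays moved. The work goes in short steps, Python scripts to look and compute and a tool call to move; the robot and the scene stay as the last step left them, time stands still between calls to the robot, and variables do not carry over. Pictures are saved under pics/ and viewed, at most 10 in all, crops included, and the job is handed in when it is done.

Besides the shell and the picture viewer there is one more tool, called after "Request:" in YAML: its name, and indented under it one key for each argument. arm_command: Moves the arm, as the interface text tells. Scaled input: -1 to 1 covers 500 mm each way for a shift and 5 degrees each way for a turn. Its arguments: {"type":"object","properties":{"plan":{"type":"array","items":{"type":"object","properties":{"grip":{"type":"number"},"slide":{"type":"array","items":{"type":"number"}},"spin":{"type":"number"}}}}},"required":["plan"]}

```bash
ls; mkdir -p pics
python3 - <<'E'
from bench import sensors, snapshot, camera_info
import cv2
for n in("scene","top"):
    cv2.imwrite(f"pics/{n}0.png",snapshot(n)[:,:,::-1]); print(n,camera_info(n))
print(sensors.get_obs())
E
```

```text
pics
scene {'fx': 417.8620557269365, 'fy': 417.8620557269365, 'cx': 319.1042017081474, 'cy': 197.80095155398345, 'position': array([0.04702023, 0.60506582, 0.94436517]), 'rotation': array([ 0.79052592,  0.00667736, -2.43628337])}
top {'fx': 512.185527296981, 'fy': 512.185527296981, 'cx': 314.38930316036726, 'cy': 200.39156353907424, 'position': array([ 0.51812521, -0.06949281,  1.31020058]), 'rotation': array([ 0.07966757,  0.00839047, -1.59777212])}
{'time': 0.1, 'joint_positions': array([-1.34008167e+00,  8.79060378e-02,  1.37208389e+00,  4.91968319e-06,
        1.68360161e+00, -1.03110290e-01]), 'qvel': array([-0.00225213, -0.00133831, -0.00321641, -0.00049521, -0.00047703,
        0.00048488]), 'joint_torque': array([ 1.69906547e-03, -3.41252482e+01, -3.03301156e+01,  7.19377049e-02,
        3.04430863e-02, -9.43507484e-05]), 'tool_pos': array([ 0.18010343, -0.5192109 ,  0.2294173 ]), 'ee_rot': array([-3.13960489e+00, -2.10603885e-04,  3.33825291e-01]), 'wrist_force': array([-0.47732272, -0.03392358,  0.18336438]), 'wrist_torque': array([-0.00833868, -0.00472393, -0.00561732]), 'finger_force': 0.0, 'width': 0.09396553473516009}
```

View pics/scene0.png

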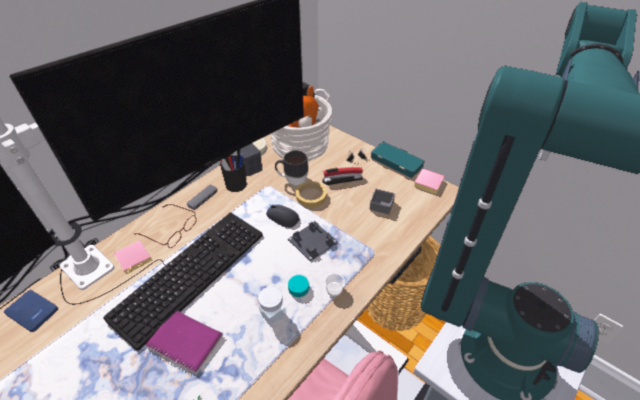

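View pics/top0.png

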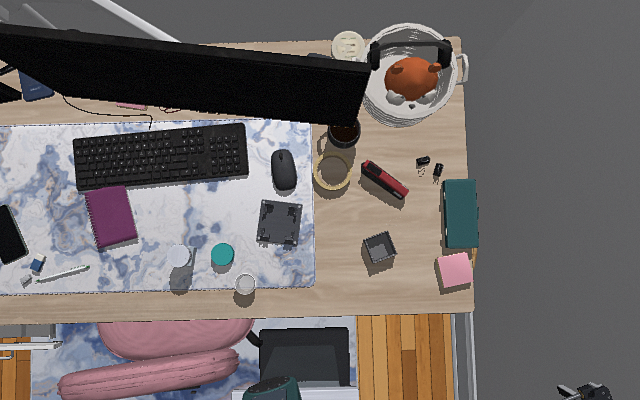

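Scene view: silver-capped jar at (270,303), turquoise look-alike at (298,286), votive (335,288), cradle (313,240), liner (382,202). Top view: jar cap (179,255), turquoise (222,254), votive (245,284), cradle (280,222), liner (379,247). Candidates for the cap are the silver (179,255) and the turquoise (222,254). I choose the silver one and check it in a crop.

```bash
cat > h.py <<'E'
import numpy as np, cv2
from scipy.spatial.transform import Rotation as R
from bench import sensors, snapshot, camera_info
def K(n): return camera_info(n)
def ray(n,px):
    c=K(n); px=np.atleast_2d(px).astype(float)
    d=np.c_[(px[:,0]-c['cx'])/c['fx'],-(px[:,1]-c['cy'])/c['fy'],-np.ones(len(px))]
    return np.array(c['position']),d@R.from_euler('xyz',c['rotation']).as_matrix().T
def plane(n,px,z):
    p,d=ray(n,px); return p+d*((z-p[2])/d[:,2:3])
def proj(n,P):
    c=K(n); q=(np.atleast_2d(P)-c['position'])@R.from_euler('xyz',c['rotation']).as_matrix()
    return np.c_[c['cx']+c['fx']*q[:,0]/-q[:,2],c['cy']+c['fy']*q[:,1]/q[:,2]]
def crop(im,x,y,w,h,s): return cv2.resize(im[y:y+h,x:x+w],None,fx=s,fy=s,interpolation=cv2.INTER_CUBIC)
E
python3 - <<'E'
from h import *
t=snapshot("top")[:,:,::-1]; s=snapshot("scene")[:,:,::-1]
a=np.hstack([crop(t,150,225,60,75,6),crop(t,255,195,60,75,6)])[:, :720]
b=np.hstack([crop(t,350,220,60,40,6)[:, :360],crop(s,245,275,60,40,6)])
b2=crop(s,245,275,60,75,6)
a=np.hstack([crop(t,150,230,50,60,5),crop(t,255,195,50,60,5),crop(t,355,222,50,60,5)])
b=np.hstack([crop(s,245,280,50,60,5),crop(s,285,212,50,60,5),crop(s,360,180,50,60,5)])
cv2.imwrite("pics/c1.png",np.vstack([a,b])); cv2.imwrite("pics/t_raw.png",t)
for n,px,z in [("cap",(179,255),.076),("turq",(222,254),.024),("votive",(245,284),.036),("cradle",(280,222),.027),("liner",(379,247),.036)]:
    print(n,plane("top",px,z).round(3)[0])
print(plane("scene",(270,297),.076).round(3),plane("scene",(313,238),.027).round(3),plane("scene",(382,200),.036).round(3))
E
```

```text
cap [0.494 0.267 0.076]
turq [0.493 0.173 0.024]
votive [0.418 0.115 0.036]
cradle [0.569 0.026 0.027]
liner [ 0.5   -0.218  0.036]
[[0.492 0.272 0.076]] [[0.56  0.038 0.027]] [[ 0.493 -0.207  0.036]]
```

View pics/c1.png

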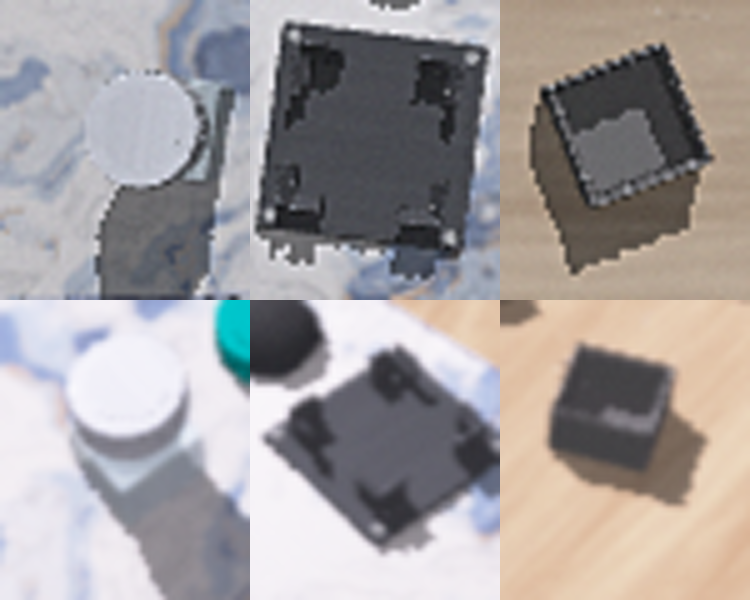

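The crops confirm the choice: the silver cap sits on a clear square-footed jar, and its foot corner shows right of the cap (top px about (197,247)). The liner's mouth corners and the cradle's plate corners are readable. Next I turn them into poses.

Run:
```python
from h import *
def px(o,c): return np.array(o)+(np.array(c)-2.)/5
def rep(n,cam,p,z):
    P=plane(cam,p,z); e=np.roll(P,-1,0)-P
    L=np.linalg.norm(e[:,:2],axis=1); a=np.degrees(np.arctan2(e[:,1],e[:,0]))%90
    print(n,cam,P.mean(0).round(4),L.round(4),a.round(1))
rep("liner","top",px((355,222),[(43,92),(162,46),(210,158),(95,205)]),.036)
rep("liner","scene",px((360,180),[(82,45),(172,70),(150,120),(53,105)]),.036)
rep("cradle","top",px((255,195),[(37,22),(238,47),(210,258),(8,233)]),.006)
rep("cradle","scene",px((285,212),[(150-0,45),(250,130),(135,248),(15,138)]),.006)
im=cv2.imread("pics/t_raw.png"); s=snapshot("scene")[:,:,::-1]
for n,I,(x,y,w,h),z in (("top",im,(160,238,32,30),.076),("scene",s,(250,280,45,35),.076)):
    g=cv2.cvtColor(I,cv2.COLOR_BGR2GRAY)
c=px((150,230),[(84,128),(202,128),(142,70),(142,187)]); print("cap",plane("top",c,.076).round(4),plane("top",c,.076).mean(0))
c=px((245,280),[(67,90),(188,92),(125,34),(127,150)]); print("cap",plane("scene",c,.076).round(4),plane("scene",c,.076).mean(0))
print("foot top z0/.034",[plane("top",px((150,230),[(236,92),(213,181)]),z).round(4) for z in(0,.034)])
print("foot scene",plane("scene",px((245,280),[(125,191),(201,143),(72,140)]),.034).round(4),plane("scene",px((245,280),[(125,191)]),0).round(4))
```

```text
liner top [ 0.5008 -0.221   0.036 ] [0.0634 0.0599 0.0615 0.0611] [19.5 21.1 20.5 22.9]
liner scene [ 0.5001 -0.2202  0.036 ] [0.0586 0.0475 0.0593 0.058 ] [17.2 16.9 27.5 17.1]
cradle top [0.5684 0.0297 0.006 ] [0.1037 0.1083 0.1035 0.1085] [81.3 81.  81.4 81.1]
cradle scene [0.5711 0.0303 0.006 ] [0.0891 0.107  0.1061 0.1062] [81.6  2.4 82.2 83.3]
cap [[0.4947 0.2972 0.076 ]
 [0.4932 0.2404 0.076 ]
 [0.5217 0.2691 0.076 ]
 [0.4658 0.2695 0.076 ]] [0.49382654 0.26905948 0.076     ]
cap [[0.5126 0.2918 0.076 ]
 [0.4677 0.2554 0.076 ]
 [0.5137 0.2519 0.076 ]
 [0.4679 0.296  0.076 ]] [0.4904634  0.27375503 0.076     ]
foot top z0/.034 [array([[0.5094, 0.242 , 0.    ],
       [0.4646, 0.2541, 0.    ]]), array([[0.5097, 0.2339, 0.034 ],
       [0.466 , 0.2457, 0.034 ]])]
foot scene [[0.4733 0.2972 0.034 ]
 [0.4633 0.2549 0.034 ]
 [0.5128 0.2946 0.034 ]] [[0.4892 0.2857 0.    ]]
```

Poses, each within about 3 mm between the two views and matching the given sizes:
- **Liner:** (0.5005, -0.2205), yaw 20.5°.
- **Cradle:** (0.569, 0.030), yaw -8.8°.
- **Cap:** (0.493, 0.270), with the jar yaw about -15°.

Next I move above the liner.

Request:
arm_command:
  plan:
    - {"grip": -1, "slide": [0.08, -0.0355, 0], "spin": 0}
    - {"grip": -1, "slide": [0.08, -0.0355, 0], "spin": 0}
    - {"grip": -1, "slide": [0.08, -0.0355, 0], "spin": 0}
    - {"grip": -1, "slide": [0.08, -0.0355, 0], "spin": 0}
    - {"grip": -1, "slide": [0.08, -0.0355, 0], "spin": 0}
    - {"grip": -1, "slide": [0.08, -0.0355, 0], "spin": 0}
    - {"grip": -1, "slide": [0.08, -0.0355, 0], "spin": 0}
    - {"grip": -1, "slide": [0.08, -0.0355, 0], "spin": 0}
    - {"grip": -1, "slide": [0.08, -0.0355, 0.05], "spin": 0}
    - {"grip": -1, "slide": [0.08, -0.0355, 0.05], "spin": -0.3}

```text
time: 1.5
tool_pos: [0.5011, -0.2199, 0.1802]
ee_rot: [3.14, -0.001, 0.361]
wrist_force: [-1.0, 0.7, 0.0]
width: 0.0939
finger_force: 0.0
```

Request:
arm_command:
  plan:
    - {"grip": -1, "slide": [0, 0, 0.07], "spin": 0}
    - {"grip": -1, "slide": [0, 0, 0.07], "spin": 0}
    - {"grip": -1, "slide": [0, 0, 0.07], "spin": 0}
    - {"grip": -1, "slide": [0, 0, 0.05], "spin": 0}
    - {"grip": -1, "slide": [0, 0, 0.028], "spin": 0}
    - {"grip": 1, "slide": [0, 0, 0], "spin": 0}
    - {"grip": 1, "slide": [0, 0, 0], "spin": 0}
    - {"grip": 1, "slide": [0, 0, 0], "spin": 0}
    - {"grip": 1, "slide": [0, 0, 0], "spin": 0}
    - {"grip": 1, "slide": [0, 0, 0], "spin": 0}

```text
time: 2.75
tool_pos: [0.5009, -0.2216, 0.0379]
ee_rot: [3.139, -0.002, 0.36]
wrist_force: [0.6, -0.7, 4.9]
width: 0.0639
finger_force: 29.9
```

Request:
arm_command:
  plan:
    - {"grip": 1, "slide": [0, 0, -0.08], "spin": 0}
    - {"grip": 1, "slide": [0, 0, -0.08], "spin": 0}
    - {"grip": 1, "slide": [0.0508, -0.0705, 0], "spin": 0}
    - {"grip": 1, "slide": [0.0508, -0.0705, 0], "spin": 0}
    - {"grip": 1, "slide": [0.0508, -0.0705, 0], "spin": 0}
    - {"grip": 1, "slide": [0.0508, -0.0705, 0], "spin": 0}
    - {"grip": 1, "slide": [0.0508, -0.0705, 0], "spin": 0}
    - {"grip": 1, "slide": [0.0508, -0.0705, 0], "spin": 0}
    - {"grip": 1, "slide": [0, 0, 0], "spin": 0.98}
    - {"grip": 1, "slide": [0, 0, 0], "spin": 0.98}

```text
time: 4.0
tool_pos: [0.5673, 0.0318, 0.1154]
ee_rot: [-3.141, 0.002, 0.188]
wrist_force: [1.0, -0.0, -0.6]
width: 0.064
finger_force: 29.9
```

Request:
arm_command:
  plan:
    - {"grip": 1, "slide": [0, 0, 0], "spin": 0.98}
    - {"grip": 1, "slide": [0, 0, 0], "spin": 0.98}
    - {"grip": 1, "slide": [0, 0, 0], "spin": 0.98}
    - {"grip": 1, "slide": [0, 0, 0], "spin": 0.98}
    - {"grip": 1, "slide": [0, 0, 0], "spin": 0}

```text
time: 4.62
tool_pos: [0.5674, 0.0308, 0.1156]
ee_rot: [3.141, 0.002, -0.152]
wrist_force: [0.4, -1.1, 0.3]
width: 0.0635
finger_force: 29.9
```

Run:
```python
from h import *
t=snapshot("top")[:,:,::-1]; s=snapshot("scene")[:,:,::-1]
cv2.imwrite("pics/c2.png",np.hstack([crop(t,240,180,80,100,5),crop(s,270,180,80,100,5)]))
o=sensors.get_obs(); print(o['tool_pos'],o['ee_rot'],o['wrist_force'])
```

```text
[0.5676259  0.03081547 0.1158618 ] [ 3.14148634e+00  1.35173070e-03 -1.51766344e-01] [ 0.70494047 -0.26595474 -1.3696738 ]
```

View pics/c2.png

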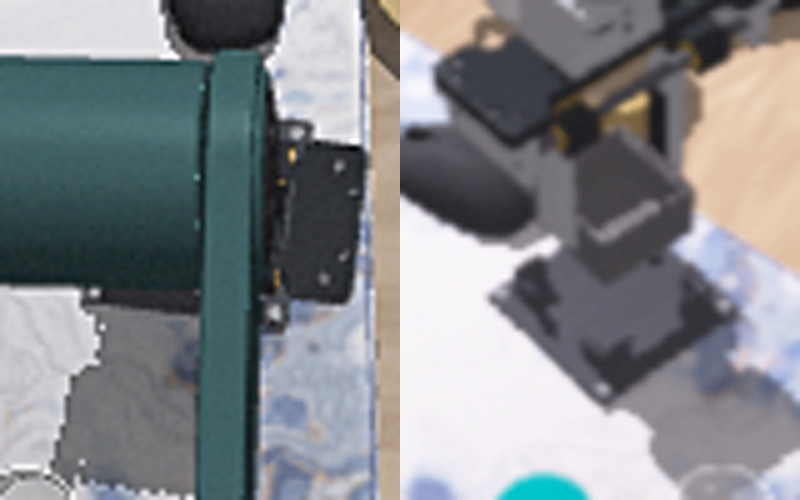

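The scene crop shows the liner held level over the cradle, with its near mouth corner at about crop (603,245) and its right one at (692,197). Next I compare these with the prediction to get the offset along tool x.

Run:
```python
from h import *
o=[270,180]
y=-.152
for k in range(4):
    a=y+np.pi/4+k*np.pi/2; P=[.5674+.04525*np.cos(a),.0308+.04525*np.sin(a),.114]
    print(np.round(P,4),((proj("scene",P)-o)*5+2).round(0))
print(plane("scene",np.array(o)+(np.array([(603,245),(692,197)])-2)/5,.114).round(4))
# plate corners re-check
print(plane("scene",np.array(o)+(np.array([(488,298),(610,408),(742,315)])-[402,2])/5,.006).round(4))
c=.569;d=.03
for k in range(4):
    a=-.154+np.pi/4+k*np.pi/2; P=[c+.075*np.cos(a),d+.075*np.sin(a),.006]; print(np.round(P,4),((proj("scene",P)-o)*5+2).round(0)+[400,0],((proj("top",P)-[255,195])*5+2).round(0))
```

```text
[0.6039 0.0576 0.114 ] [[131. 171.]]
[0.5406 0.0673 0.114 ] [[207. 237.]]
[0.5309 0.004  0.114 ] [[297. 179.]]
[ 0.5942 -0.0057  0.114 ] [[220. 115.]]
[[ 0.3777 -0.0626  0.114 ]
 [ 0.3601 -0.1219  0.114 ]]
[[ 0.6266  0.077   0.006 ]
 [ 0.5206  0.0906  0.006 ]
 [ 0.5059 -0.0081  0.006 ]]
[0.6295 0.0743 0.006 ] [[487. 293.]] [[33. 23.]]
[0.5247 0.0905 0.006 ] [[604. 404.]] [[  5. 229.]]
[ 0.5085 -0.0143  0.006 ] [[745. 306.]] [[212. 255.]]
[ 0.6133 -0.0305  0.006 ] [[626. 204.]] [[239.  49.]]
```

Relative to the prediction, the liner and the plate share the same small camera bias, so alignment is within about 1–2 mm. I lower the liner.

Request:
arm_command:
  plan:
    - {"grip": 1, "slide": [0.001, 0, 0.04], "spin": 0}
    - {"grip": 1, "slide": [0, 0, 0.04], "spin": 0}
    - {"grip": 1, "slide": [0, 0, 0.02], "spin": 0}
    - {"grip": 1, "slide": [0, 0, 0.02], "spin": 0}
    - {"grip": 1, "slide": [0, 0, 0.01], "spin": 0}
    - {"grip": 1, "slide": [0, 0, 0.006], "spin": 0}
    - {"grip": 1, "slide": [0, 0, 0.004], "spin": 0}
    - {"grip": 1, "slide": [0, 0, 0.002], "spin": 0}
    - {"grip": 1, "slide": [0, 0, 0], "spin": 0}

```text
time: 5.85
tool_pos: [0.5699, 0.0305, 0.047]
ee_rot: [-3.141, -0.004, -0.153]
wrist_force: [3.9, -1.5, 4.7]
width: 0.0637
finger_force: 30.0
```

Request:
arm_command:
  plan:
    - {"grip": 1, "slide": [0, 0, 0.003], "spin": 0}
    - {"grip": 1, "slide": [0, 0, 0.002], "spin": 0}
    - {"grip": 1, "slide": [0, 0, 0], "spin": 0}

```text
time: 6.22
tool_pos: [0.5692, 0.0305, 0.046]
ee_rot: [3.142, -0.002, -0.153]
wrist_force: [-1.8, -0.1, 12.7]
width: 0.0637
finger_force: 30.0
```

Request:
arm_command:
  plan:
    - {"grip": -1, "slide": [0, 0, 0], "spin": 0}
    - {"grip": -1, "slide": [0, 0, 0], "spin": 0}
    - {"grip": -1, "slide": [0, 0, 0], "spin": 0}
    - {"grip": -1, "slide": [0, 0, -0.05], "spin": 0}
    - {"grip": -1, "slide": [0, 0, -0.09], "spin": 0}
    - {"grip": -1, "slide": [0, 0, -0.1], "spin": 0}
    - {"grip": -1, "slide": [-0.0371, -0.0751, 0], "spin": 0}
    - {"grip": -1, "slide": [-0.0371, -0.0751, 0], "spin": 0}
    - {"grip": -1, "slide": [-0.0371, -0.0751, 0], "spin": 0}
    - {"grip": -1, "slide": [-0.0371, -0.0751, 0], "spin": 0}

```text
time: 7.48
tool_pos: [0.5171, 0.1915, 0.1622]
ee_rot: [3.141, 0.002, -0.153]
wrist_force: [-0.0, 0.0, -0.1]
width: 0.0941
finger_force: 0.0
```

Request:
arm_command:
  plan:
    - {"grip": -1, "slide": [-0.0371, -0.0751, 0], "spin": 0}
    - {"grip": -1, "slide": [-0.0371, -0.0751, 0], "spin": 0}
    - {"grip": -1, "slide": [0, 0, 0], "spin": -1}
    - {"grip": -1, "slide": [0, 0, 0], "spin": -1}
    - {"grip": -1, "slide": [0, 0, 0], "spin": -1}
    - {"grip": -1, "slide": [0, 0, 0], "spin": -1}
    - {"grip": -1, "slide": [0, 0, 0], "spin": -1}
    - {"grip": -1, "slide": [0, 0, 0], "spin": -1}
    - {"grip": -1, "slide": [0, 0, 0], "spin": -1}
    - {"grip": -1, "slide": [0, 0, 0], "spin": -1}

```text
time: 8.72
tool_pos: [0.4924, 0.2701, 0.162]
ee_rot: [-3.141, 0.002, 0.548]
wrist_force: [-0.6, 0.6, -0.5]
width: 0.0934
finger_force: 0.0
```

Run:
```python
from h import *
t=snapshot("top")[:,:,::-1]; s=snapshot("scene")[:,:,::-1]
cv2.imwrite("pics/c3.png",np.hstack([crop(t,240,180,80,100,5),crop(s,270,180,80,100,5)]))
o=sensors.get_obs(); print(o['tool_pos'],o['ee_rot'],o['wrist_force'])
```

```text
[0.49241766 0.27013572 0.16209037] [-3.14128636e+00  2.05588355e-03  5.44903538e-01] [-0.27968615  0.77558136 -0.64098377]
```

View pics/c3.png

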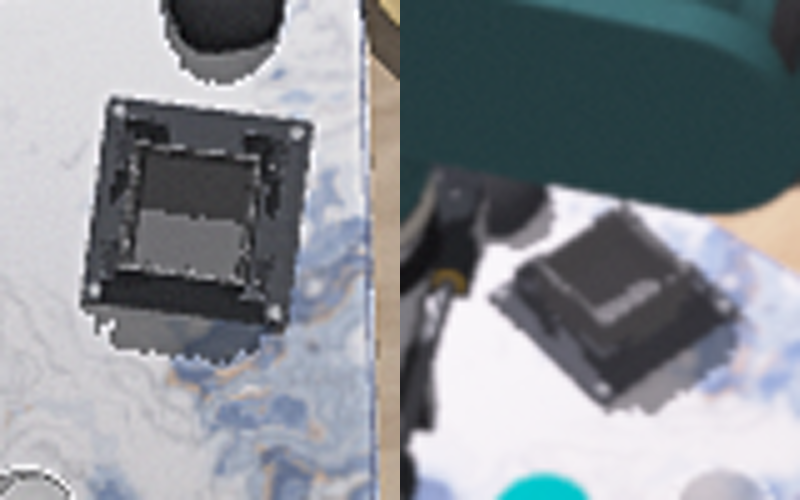

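The liner sits square between the brackets. Its mouth corners in the top crop are about (138,143), (268,158), (252,283) and (120,268). I check the centre and tilt in numbers.

Run:
```python
from h import *
p=np.array([240,180])+(np.array([(138,143),(268,158),(252,283),(120,268)])-2)/5
P=plane("top",p,.042);print(P.round(4),P.mean(0),np.linalg.norm(np.roll(P,1,0)-P,axis=1).round(4))
q=np.array([240,180])+(np.array([(112,98),(312,124),(284,332),(82,307)])-2)/5
print(plane("top",q,.006).mean(0))
print(((proj("scene",[[.5417,.0665,z] for z in(.042,.048)])-[270,180])*5+[402,2]).round(0))
```

```text
[[ 0.6034  0.0561  0.042 ]
 [ 0.5942 -0.0083  0.042 ]
 [ 0.5326  0.0011  0.042 ]
 [ 0.5417  0.0662  0.042 ]] [0.56797324 0.02874947 0.042     ] [0.0625 0.065  0.0623 0.0658]
[0.56831254 0.03003859 0.006     ]
[[609. 322.]
 [608. 315.]]
```

Liner centre is (0.568, 0.029), square to the plate centre at (0.568, 0.030). Now I grip the cap.

Request:
arm_command:
  plan:
    - {"grip": -1, "slide": [0, 0, 0.06], "spin": 0}
    - {"grip": -1, "slide": [0, 0, 0.06], "spin": 0}
    - {"grip": -1, "slide": [0, 0, 0.04], "spin": 0}
    - {"grip": -1, "slide": [0, 0, 0.024], "spin": 0}
    - {"grip": -1, "slide": [0, 0, 0], "spin": 0}
    - {"grip": 1, "slide": [0, 0, 0], "spin": 0}
    - {"grip": 1, "slide": [0, 0, 0], "spin": 0}
    - {"grip": 1, "slide": [0, 0, 0], "spin": 0}
    - {"grip": 1, "slide": [0, 0, 0], "spin": 0}
    - {"grip": 1, "slide": [0, 0, 0], "spin": 0}

```text
time: 10.07
tool_pos: [0.4935, 0.2698, 0.0714]
ee_rot: [3.14, -0.001, 0.545]
wrist_force: [1.5, -1.8, 1.9]
width: 0.0558
finger_force: 30.0
```

Request:
arm_command:
  plan:
    - {"grip": 1, "slide": [0, 0, -0.04], "spin": 0}
    - {"grip": 1, "slide": [0, 0, -0.08], "spin": 0}
    - {"grip": 1, "slide": [0, 0, -0.08], "spin": 0}
    - {"grip": 1, "slide": [-0.0203, 0.0816, 0], "spin": 0}
    - {"grip": 1, "slide": [-0.0203, 0.0816, 0], "spin": 0}
    - {"grip": 1, "slide": [-0.0203, 0.0816, 0], "spin": 0}
    - {"grip": 1, "slide": [-0.0203, 0.0816, 0], "spin": 0}
    - {"grip": 1, "slide": [-0.0203, 0.0816, 0], "spin": 0}
    - {"grip": 1, "slide": [-0.0203, 0.0816, 0], "spin": -1}
    - {"grip": 1, "slide": [0, 0, 0], "spin": -0.24}

```text
time: 11.32
tool_pos: [0.5675, 0.0267, 0.169]
ee_rot: [-3.14, 0.003, 0.65]
wrist_force: [0.5, -0.0, -4.3]
width: 0.056
finger_force: 30.0
```

Run:
```python
from h import *
s=snapshot("scene")[:,:,::-1]; cv2.imwrite("pics/s4.png",s)
cv2.imwrite("pics/c4.png",crop(s,275,165,70,90,6))
o=sensors.get_obs(); print(o['tool_pos'],o['ee_rot'],o['wrist_force'])
```

```text
[0.56714503 0.02851614 0.16914737] [-3.13859431e+00  2.11549149e-03  6.51658845e-01] [ 0.47190332  0.03646213 -4.24239666]
```

View pics/c4.png

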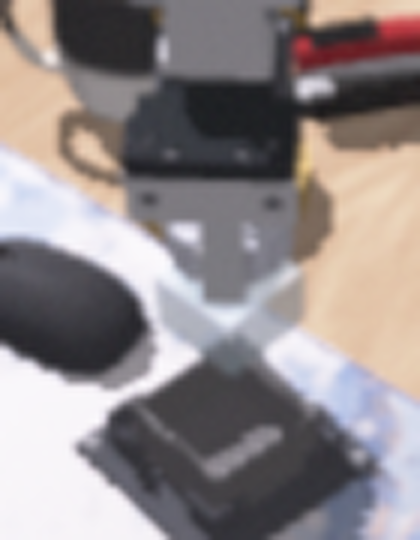

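The jar hangs level over the liner. The foot's vertical edges in the crop are at x≈156 (left), 232 (near) and 302 (right). I compare these with predictions for several yaws.

Run:
```python
from h import *
for y in (-16,-12,-8.8,-5,-1):
  for z in (.098,.132):
    r=[]
    for k in (0,1,2):
        a=np.radians(y+45+90*k); r.append(((proj("scene",[.567+.0354*np.cos(a),.0285+.0354*np.sin(a),z])[0]-[275,165])*6+2.5).round(0).tolist())
    print(y,z,r)
```

```text
-16 0.098 [[156.0, 310.0], [215.0, 378.0], [307.0, 332.0]]
-16 0.132 [[153.0, 259.0], [213.0, 327.0], [307.0, 281.0]]
-12 0.098 [[155.0, 314.0], [220.0, 379.0], [308.0, 328.0]]
-12 0.132 [[152.0, 263.0], [219.0, 328.0], [308.0, 277.0]]
-8.8 0.098 [[154.0, 317.0], [224.0, 379.0], [308.0, 325.0]]
-8.8 0.132 [[151.0, 266.0], [223.0, 328.0], [309.0, 273.0]]
-5 0.098 [[154.0, 321.0], [230.0, 379.0], [308.0, 321.0]]
-5 0.132 [[151.0, 270.0], [228.0, 328.0], [309.0, 270.0]]
-1 0.098 [[154.0, 325.0], [235.0, 379.0], [308.0, 317.0]]
-1 0.132 [[151.0, 274.0], [234.0, 328.0], [309.0, 266.0]]
```

Run:
```python
from h import *
s=cv2.imread("pics/s4.png")
c=crop(s,296,200,34,30,20); cv2.imwrite("pics/c5.png",cv2.convertScaleAbs(c,alpha=1.2,beta=0))
for y in (-9,-3,3,9):
    print(y,[[((proj("scene",[.567+.0354*np.cos(a),.0285+.0354*np.sin(a),z])[0]-[296,200])*20+9.5).round(0).tolist() for a in np.radians(y+45+90*np.arange(3))] for z in(.098,.132)])
```

```text
-9 [[[95.0, 358.0], [328.0, 565.0], [609.0, 385.0]], [[85.0, 186.0], [324.0, 394.0], [610.0, 213.0]]]
-3 [[[93.0, 378.0], [356.0, 566.0], [609.0, 365.0]], [[84.0, 206.0], [352.0, 395.0], [610.0, 193.0]]]
3 [[[95.0, 397.0], [384.0, 564.0], [607.0, 345.0]], [[85.0, 226.0], [380.0, 393.0], [608.0, 174.0]]]
9 [[[99.0, 417.0], [411.0, 560.0], [601.0, 325.0]], [[89.0, 246.0], [408.0, 389.0], [603.0, 154.0]]]
```

View pics/c5.png

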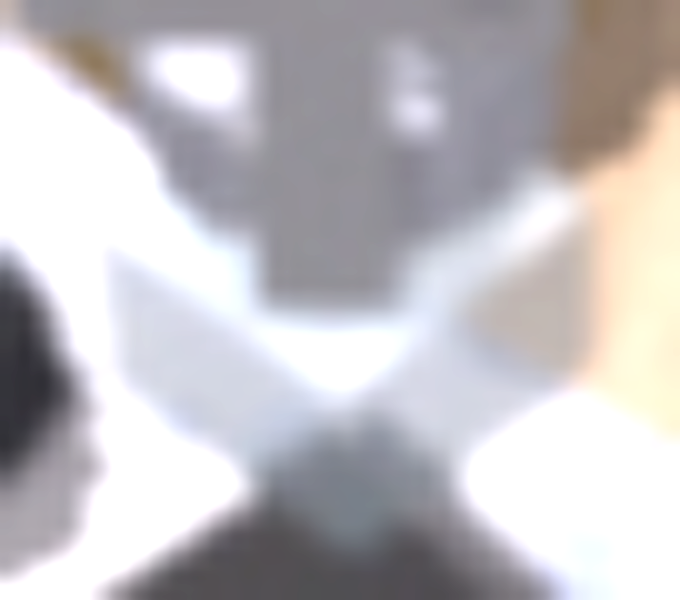

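Near-edge position and edge slopes put the jar yaw at about -4.5°, so I turn it back 4° to match the liner's -8.7° and lower it.

Request:
arm_command:
  plan:
    - {"grip": 1, "slide": [0.002, 0, 0], "spin": 0.8}
    - {"grip": 1, "slide": [0, 0, 0.05], "spin": 0}
    - {"grip": 1, "slide": [0, 0, 0.04], "spin": 0}
    - {"grip": 1, "slide": [0, 0, 0.01], "spin": 0}
    - {"grip": 1, "slide": [0, 0, 0.01], "spin": 0}
    - {"grip": 1, "slide": [0, 0, 0.01], "spin": 0}
    - {"grip": 1, "slide": [0, 0, 0.01], "spin": 0}
    - {"grip": 1, "slide": [0, 0, 0], "spin": 0}

```text
time: 12.38
tool_pos: [0.5684, 0.03, 0.1057]
ee_rot: [-3.141, 0.001, 0.583]
wrist_force: [0.4, -0.3, -4.8]
width: 0.0561
finger_force: 30.0
```

Request:
arm_command:
  plan:
    - {"grip": 1, "slide": [0, 0, 0.01], "spin": 0}
    - {"grip": 1, "slide": [0, 0, 0.01], "spin": 0}
    - {"grip": 1, "slide": [0, 0, 0.01], "spin": 0}
    - {"grip": 1, "slide": [0, 0, 0.008], "spin": 0}
    - {"grip": 1, "slide": [0, 0, 0.006], "spin": 0}
    - {"grip": 1, "slide": [0, 0, 0.004], "spin": 0}
    - {"grip": 1, "slide": [0, 0, 0], "spin": 0}

```text
time: 13.25
tool_pos: [0.5685, 0.03, 0.0819]
ee_rot: [-3.142, 0.0, 0.583]
wrist_force: [-0.4, -0.3, -4.0]
width: 0.0562
finger_force: 30.0
```

Request:
arm_command:
  plan:
    - {"grip": 1, "slide": [0, 0, 0.002], "spin": 0}
    - {"grip": 1, "slide": [0, 0, 0.002], "spin": 0}
    - {"grip": 1, "slide": [0, 0, 0], "spin": 0}

```text
time: 13.62
tool_pos: [0.5689, 0.0298, 0.0814]
ee_rot: [3.141, -0.001, 0.583]
wrist_force: [-4.0, -0.1, 3.3]
width: 0.056
finger_force: 30.0
```

Request:
arm_command:
  plan:
    - {"grip": 1, "slide": [0, 0, 0.001], "spin": 0}
    - {"grip": 1, "slide": [0, 0, 0.001], "spin": 0}
    - {"grip": 1, "slide": [0, 0, 0], "spin": -1}
    - {"grip": 1, "slide": [0, 0, 0], "spin": -1}
    - {"grip": 1, "slide": [0, 0, 0], "spin": -1}
    - {"grip": 1, "slide": [0, 0, 0], "spin": -1}

```text
time: 14.38
tool_pos: [0.5706, 0.0299, 0.0814]
ee_rot: [3.137, -0.003, 0.935]
wrist_force: [-0.5, -0.4, 5.3]
width: 0.0562
finger_force: 30.0
```

```bash
python3 -c "
from h import *
o=sensors.get_obs()
for k in ('tool_pos','ee_rot','wrist_force','wrist_torque','width'): print(k,o[k])"
```

```text
tool_pos [0.57055147 0.02994284 0.08135934]
ee_rot [ 3.13705396 -0.00334632  0.93460588]
wrist_force [-0.49099647 -0.36039279  5.27034361]
wrist_torque [-0.00841898  0.14915215 -0.18287986]
width 0.05615914621689884
```

Request:
arm_command:
  plan:
    - {"grip": 1, "slide": [0, 0, 0], "spin": -1}
    - {"grip": 1, "slide": [0, 0, 0], "spin": -1}
    - {"grip": 1, "slide": [0, 0, 0], "spin": -1}
    - {"grip": 1, "slide": [0, 0, 0], "spin": -1}
    - {"grip": 1, "slide": [0, 0, 0], "spin": -1}
    - {"grip": 1, "slide": [0, 0, 0], "spin": -1}

```text
time: 15.12
tool_pos: [0.5709, 0.0301, 0.0818]
ee_rot: [3.135, -0.001, 1.458]
wrist_force: [-0.5, 1.3, 7.8]
width: 0.0562
finger_force: 30.0
```

```bash
python3 -c "
from h import *
o=sensors.get_obs()
for k in ('tool_pos','ee_rot','wrist_force','wrist_torque','width'): print(k,o[k])"
```

```text
tool_pos [0.57088913 0.03012206 0.08178204]
ee_rot [ 3.13513545e+00 -1.01137445e-03  1.45837600e+00]
wrist_force [-0.53829525  1.26028695  7.77305774]
wrist_torque [ 0.07669012  0.14264168 -0.14290923]
width 0.0561746903771168
```

Request:
arm_command:
  plan:
    - {"grip": 1, "slide": [0, 0, 0], "spin": -1}
    - {"grip": 1, "slide": [0, 0, 0], "spin": -1}
    - {"grip": 1, "slide": [0, 0, 0], "spin": -1}
    - {"grip": 1, "slide": [0, 0, 0], "spin": -1}
    - {"grip": 1, "slide": [0, 0, 0], "spin": -1}
    - {"grip": 1, "slide": [0, 0, 0], "spin": -1}
    - {"grip": 1, "slide": [0, 0, 0], "spin": 0}

```text
time: 16.0
tool_pos: [0.5721, 0.0305, 0.0842]
ee_rot: [3.132, 0.003, 1.98]
wrist_force: [-1.2, 0.9, 13.6]
width: 0.0559
finger_force: 30.0
```

```bash
python3 -c "
from h import *
o=sensors.get_obs()
for k in ('tool_pos','ee_rot','wrist_force','wrist_torque','width'): print(k,o[k])"
```

```text
tool_pos [0.57213683 0.03050319 0.08424017]
ee_rot [3.13176489 0.0034828  1.98038405]
wrist_force [-1.18734174  0.87494594 13.567206  ]
wrist_torque [ 0.19286762  0.2924322  -0.01375865]
width 0.055913298845691996
```

Torque has fallen to zero and the seal is pushing up, so the lugs are free. I lift straight up.

Request:
arm_command:
  plan:
    - {"grip": 1, "slide": [0, 0, -0.004], "spin": 0}
    - {"grip": 1, "slide": [0, 0, -0.008], "spin": 0}
    - {"grip": 1, "slide": [0, 0, -0.012], "spin": 0}
    - {"grip": 1, "slide": [0, 0, -0.014], "spin": 0}
    - {"grip": 1, "slide": [0, 0, -0.016], "spin": 0}
    - {"grip": 1, "slide": [0, 0, -0.014], "spin": 0}
    - {"grip": 1, "slide": [0, 0, -0.012], "spin": 0}
    - {"grip": 1, "slide": [0, 0, 0], "spin": 0}
    - {"grip": 1, "slide": [0, 0, 0], "spin": 0}

```text
time: 17.12
tool_pos: [0.5684, 0.03, 0.1188]
ee_rot: [-3.141, -0.0, 1.98]
wrist_force: [0.1, 0.3, -0.8]
width: 0.0559
finger_force: 30.0
```

Run:
```python
from h import *
s=snapshot("scene")[:,:,::-1]
cv2.imwrite("pics/c6.png",crop(s,275,165,70,90,6))
o=sensors.get_obs()
for k in ('time','tool_pos','ee_rot','wrist_force','wrist_torque','width'): print(k,o[k])
```

```text
time 17.175
tool_pos [0.56833346 0.02998583 0.1185767 ]
ee_rot [-3.14088610e+00 -2.03325956e-04  1.97968228e+00]
wrist_force [-0.07735571 -1.04418256 -0.58737413]
wrist_torque [-0.00451625 -0.10951891  0.04587454]
width 0.05585187192680139
```

View pics/c6.png

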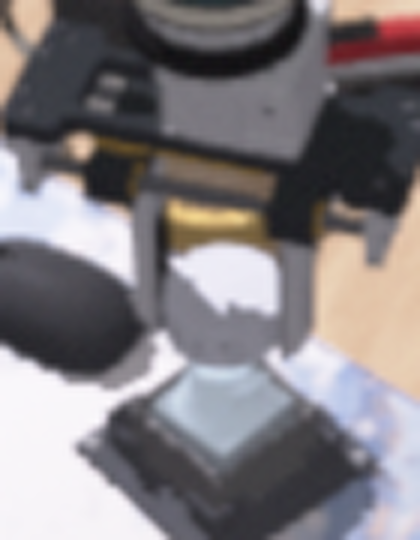

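The picture shows the cap held level between the fingers at crop (222,305). The jar stands in the liner, open, at crop (225,410). Only the cap's weight is on the wrist, and the cap is about 20 mm clear of the rim. I hand it in.

```bash
python3 -c "
from bench import ticket
print(ticket.close_job())"
```

```text
the job is handed in; nothing more can be done
None
```

I handed the job in at about 17 s, with the liner in the cradle, the jar standing upright in it, and the unscrewed cap held level about 20 mm above the open rim; the hand-in gave no verdict.

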